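Switch the bench extraction from the round hood to the wide hood

TASK

Work is moving from the round bell-mouth hood to the wide fishtail hood of the bench dust collector. Swing the round hood's damper lever fully closed against its stop, and set the wide hood's damper lever to half open, on the long middle mark at 45 degrees. Leave both levers standing free, and leave the tools and other loose things on the bench where they lie.

Things in the scene. Friction and masses are not known exactly. Their poses are not given: they have to be found in the camera images.
- collector: Fixed grey sheet-metal cabinet of the dust collector, 220 x 460 mm, 200 mm high (228 mm at the lid's handle). Origin on the bench under its centre; x away from the robot, y to its left. It carries two branches whose lever spindles stand at x = -225 mm, y = +140 and -140 mm in this frame; either branch may be on either side. Place and heading vary.
- wide_branch: Fixed bare-metal round duct, 100 mm in diameter, axis 85 mm over the bench, ending towards the robot in a flat fishtail hood, mouth 200 mm wide, 80 mm high. Origin on the bench under the lever's spindle; x along the duct from hood to cabinet, y left across the duct, z up. The hood's mouth is at x = -190 mm, the cabinet's front at +115 mm.
- round_branch: The other branch, alike in all but its hood, which is a round bell mouth 152 mm in diameter, also at x = -190 mm. Origin and axes as for the wide branch.
- wide_branch_pivot (a point): Point on the upright spindle of the wide branch's lever at the height of the lever's bar, 165 mm over the bench. Axes as the branch's; it does not turn with the lever. Just below lies a flat metal quadrant plate, 84 mm in radius, its top 156 mm over the bench, with dark marks every 15 degrees, long ones at 0, 45 and 90 degrees; the lever's centre line reads against them.
- round_branch_pivot (a point): The same point and plate on the round branch.
- wide_lever (a joint): Wide branch's lever angle, rad. 0 = closed: across the duct along the branch's +y, at its stop. Grows counter-clockwise seen from above to pi/2 = fully open: along the duct, pointing to the hood (-x). Half open is pi/4 (45 degrees). The lever stays where it is left: friction of 0.25 N m, so 2 to 3 N at the knob moves it, more if fast. Starts between 0 and 23 degrees.
- round_lever (a joint): The same for the round branch's lever, which starts between 29 and 86 degrees open.
- wide_lever_knob (a point): Centre of the black pear-shaped knob standing up from the end of the wide branch's lever, 115 mm from the spindle, up to 31 mm in diameter, from 166 to 205 mm over the bench (this point: 190 mm). The steel bar under it, 12 to 20 mm wide, lies 161 to 166 mm over the bench and ends at 122 mm. Free space below it to the duct's top at 135 mm. Turns with the lever; y from spindle to knob.
- round_lever_knob (a point): The same point on the round branch's lever.
- hammer: Loose hammer lying on the right, 220 mm long. Leave alone.
- jar: Loose glass jar with a steel lid, 62 mm in diameter, 85 mm high, standing to the right. Leave alone.
- tape_measure: Loose black tape measure, 72 x 66 x 36 mm, to the left. Leave alone.
- bench_block: Loose square steel bench block, 65 x 65 x 22 mm, lying between the two ducts. Leave alone.
- ring_clamp: Loose wooden ring clamp, 165 mm long, 30 mm high, to the left. Leave alone.
- bangle: Loose bare-metal bangle, 68 mm in diameter, 14 mm high, lying between the two hoods. Leave alone.

How it is judged:
By the outcome, as a careful person would: the job done as asked, in the order asked, and still so for the second after the job is handed in, with the robot touching nothing.
It also fails if it takes over 64 s, if anything falls off the work surface, if the arm or the gripper's body presses on something with over 40 N, if the wrist force passes 120 N, or if a joint passes its speed limit or range.

ROBOT

A 6-joint arm with a two-finger parallel gripper is mounted at the origin on the work surface. World frame = base frame: x ahead of the robot, y to its left, z up, the work surface at z = 0. Lengths are in m, angles in rad, forces in N, time in s.
With the tool pointing down it reaches from about 0.25 to 0.725 m from the base axis. Payload 4 kg.
Tool frame: the origin (TCP) lies at the very end of the fingers, on their centre line; the grasp point (between the pads) lies 19 mm behind it; z points along the fingers, y is the line along which they close (so a half turn about z gives the same grasp; the last joint's range is limited). The gripper opens to 85 mm and grips with 20 to 120 N. Pads are 22 mm wide; open, the fingers measure 114 mm over their backs; the gripper's body (76 mm by 85 mm) begins 54 mm behind the grasp point. The pads swing forward as they close: fully open they stand 13 mm farther back than shut.
Start: joints at [1.293, 0.241, 0.005, 1.335, 0, 1.571], TCP at [0.137, 0.481, 0.231] pointing down, gripper open.
Joint ranges: [-2.72, 2.72], [-1.05, 1.87], [-1.09, 1.28], [-1.99, 2.15], [-1.42, 1.44], [-3.14, 3.14]. Speed limits (rad/s): [2.79, 2.79, 3.14, 3.14, 3.14, 3.14].

INTERFACE

Orientations are given as a unit quaternion [x, y, z, w].
In Python, from workcell import bot, vision, workorder, boxes_of gives the robot as it stands.
- The arm moves only by the tool send_rows, never from a script. Its argument "motion" is text: rows parted by semicolons, each of 5 numbers parted by spaces: the closure, from -1 (fully open) to 1 (shut), so that 0 is half open, then the shift along the tool's x, y, z in cm, then the turn about the tool's z in rad. In form: claw x y z twist; .... A call has 1 to 5 rows; each row is the pose to reach, as a shift and turn from the pose commanded when the call began, along the tool's axes at that moment; what a row does not reach only later rows make up. A row lasts 1/10 s, in which the tool goes at most 50 mm and 8.59 degrees, less where a joint would pass 70% of its speed; a pose out of reach is approached as far as the arm can. A call with a gripper value outside its range is refused whole. The fingers move at their own pace and stop on an object; the grip force is fixed at half the most. Time passes only in rows, so rows that repeat a pose let the fingers close. It gives the time, the measured TCP pose, the force, the opening and the grip force at its end, in the units of the state.
- bot.get_obs(): the state, without advancing time (a new reading comes with each control period).
- vision.camera(name): name is "side" or "top"; returns the picture (384x512x3 uint8, red, green, blue); there is no depth.
- vision.camera_model(name): a dict with "fov_y" (degrees; the focal length in pixels is half the picture's height over the tangent of half this angle, whatever the lens; pixels are square), "cx", "cy" (the principal point, pixels), "k1" (the pictures are not rectified: a ray, as slopes to the right and down, at radius r is drawn at 1 + k1 r^2 times it, then the intrinsics apply), "world_from_camera" (4x4, takes a point from camera to world coordinates). Camera axes: x right, y down, z forward; pixel columns grow to the right and rows downward; lengths in m; the calibration is good to about 2 mm. A picture is of the moment at which its call begins. camera_model takes no time and is no camera call.
- workorder.job_done(): hands the job in; it is judged then, once.
Trained networks look in the newest picture that a camera, given by its name, has taken for a name from the list of things; names that differ only in an ending like _2 or _b are one class to them, and where a whole thing is asked for, a point or a joint stands for the part that bears it (a point fixed in the world has none). Each returns a list of dicts, best first, with "conf" (0 to 1); they miss things now and then, are a little off and sometimes report something else, mostly with a low value. They report only what shows in the picture. A call takes as long as a camera call.
- boxes_of(camera, target): "rect" ([centre column, centre row, width, height] in pixels, round what is visible of it).
The state is a dict: "clock": time; "joint_pos": joint angles; "joint_vel": joint speeds; "tau": joint torques, N m; "eef_pos": TCP position; "tool_rot": TCP orientation; "ft_force": force on the tool from outside, world axes, zero at the start; "ft_torque": the same for the moment, N m; "grip_width": finger opening in m; "grasp_force": force on a finger pad.
Only numpy, scipy, OpenCV 4.12 (cv2) and the standard library are available. Lean on these libraries where they do the work, as an engineer would, in place of code of your own. Each camera call takes 0.05 s, during which the arm holds its last target. There are 200 camera calls.

## Working session

There is one attempt and no reset: what is moved stays moved. The work goes in short steps, Python scripts to look and compute and a tool call to move; the robot and the scene stay as the last step left them, time stands still between calls to the robot, and variables do not carry over. Pictures are saved under pics/ and viewed, at most 10 in all, crops included, and the job is handed in when it is done.

Besides the shell and the picture viewer there is one more tool, called in YAML: its name, and indented under it one key for each argument. send_rows: Moves the arm, as the interface text tells. Its arguments: {"type":"object","properties":{"motion":{"type":"string"}},"required":["motion"]}

```bash
mkdir -p pics
cat > h.py <<'E'
import numpy as np, cv2
from workcell import bot, vision, workorder, boxes_of
def K(n):
    m=vision.camera_model(n); f=192/np.tan(np.radians(m["fov_y"])/2)
    return m,np.array([[f,0,m["cx"]],[0,f,m["cy"]],[0,0,1]]),np.array([m["k1"],0,0,0,0.])
def proj(n,P):
    m,k,d=K(n); T=np.linalg.inv(np.array(m["world_from_camera"]))
    r,_=cv2.Rodrigues(T[:3,:3]); return cv2.projectPoints(np.array(P,float).reshape(-1,3),r,T[:3,3],k,d)[0][:,0]
def onz(n,uv,z):
    m,k,d=K(n); W=np.array(m["world_from_camera"])
    s=cv2.undistortPoints(np.array(uv,float).reshape(-1,1,2),k,d)[:,0]
    D=np.c_[s,np.ones(len(s))]@W[:3,:3].T; o=W[:3,3]
    return o+D*((z-o[2])/D[:,2])[:,None]
E
python3 - <<'E'
from h import *
for n in("top","side"):
    im=vision.camera(n); cv2.imwrite(f"pics/{n}0.png",im[:,:,::-1])
    print(n,np.round(K(n)[0]["world_from_camera"],3).tolist())
    for t in("wide_lever_knob","round_lever_knob","wide_branch","round_branch","collector"):
        print(t,[(np.round(b["rect"]).tolist(),round(b["conf"],2)) for b in boxes_of(n,t)[:3]])
o=bot.get_obs();print(o["clock"],o["eef_pos"],o["tool_rot"])
E
```

```text
top [[0.009, -0.982, 0.19, 0.383], [-1.0, -0.007, 0.013, -0.015], [-0.011, -0.19, -0.982, 1.352], [0.0, 0.0, 0.0, 1.0]]
wide_lever_knob [([217.0, 221.0, 50.0, 9.0], 0.91), ([277.0, 214.0, 20.0, 22.0], 0.49)]
round_lever_knob [([322.0, 232.0, 35.0, 41.0], 0.54)]
wide_branch [([233.0, 236.0, 84.0, 101.0], 0.81)]
round_branch [([330.0, 229.0, 55.0, 106.0], 0.6), ([148.0, 196.0, 14.0, 51.0], 0.45)]
collector [([283.0, 146.0, 160.0, 94.0], 0.73)]
side [[0.981, 0.177, -0.076, 0.749], [0.193, -0.891, 0.41, -0.649], [0.005, -0.417, -0.909, 1.604], [0.0, 0.0, 0.0, 1.0]]
wide_lever_knob [([225.0, 152.0, 14.0, 38.0], 0.8)]
round_lever_knob [([198.0, 238.0, 42.0, 38.0], 0.81)]
wide_branch [([210.0, 169.0, 95.0, 71.0], 0.91)]
round_branch [([196.0, 246.0, 98.0, 58.0], 0.79)]
collector [([284.0, 224.0, 88.0, 157.0], 0.74), ([224.0, 100.0, 25.0, 23.0], 0.74), ([196.0, 248.0, 97.0, 60.0], 0.61)]
0.6 [0.13713015 0.48082636 0.23131229] [1.38480341e-01 9.90365183e-01 1.25393690e-06 1.38330718e-05]
```

View pics/top0.png

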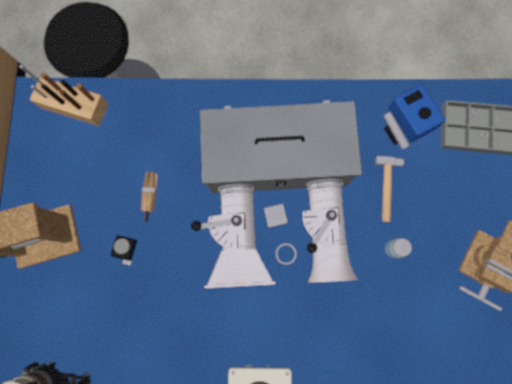

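View pics/side0.png

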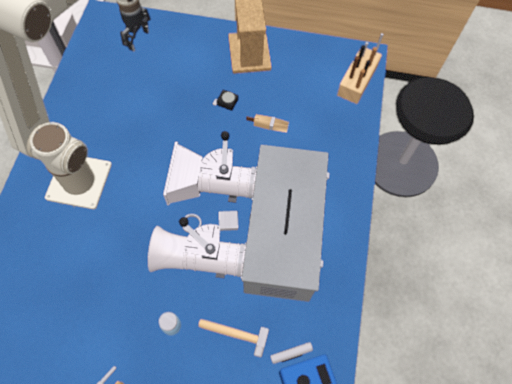

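The top view shows the wide branch on the left, with its spindle at about (237,220) and knob at (196,226). The round branch is on the right, with its spindle at about (332,215) and knob at (312,247). The side view agrees: wide knob (225,135), round knob (184,222). Next I'll refine these by segmentation and triangulation.

```bash
cat >> h.py <<'E'
def ray(n,uv):
    m,k,d=K(n); W=np.array(m["world_from_camera"])
    s=cv2.undistortPoints(np.array(uv,float).reshape(-1,1,2),k,d)[0,0]
    D=W[:3,:3]@np.r_[s,1]; return W[:3,3],D/np.linalg.norm(D)
def tri(a,b):
    A=0;c=0
    for n,uv in(("top",a),("side",b)):
        o,D=ray(n,uv);P=np.eye(3)-np.outer(D,D);A=A+P;c=c+P@o
    return np.linalg.solve(A,c)
def blob(im,uv,r=11,th=60):
    x,y=map(int,uv);g=im[y-r:y+r+1,x-r:x+r+1].max(2)
    n,l,s,c=cv2.connectedComponentsWithStats((g<th).astype(np.uint8))
    i=1+np.argmin(np.hypot(*(c[1:]-r).T)+(s[1:,4]<15)*99); return c[i]+[x-r,y-r],s[i,4]
E
python3 - <<'E'
from h import *
I={n:cv2.imread(f"pics/{n}0.png") for n in("top","side")}
for nm,a,b,z in(("wk",(196,226),(225,136),.187),("rk",(312,247),(184,222),.187),("ws",(237,220),(224,169),.17),("rs",(332,215),(210,249),.17)):
    A,na=blob(I["top"],a);B,nb=blob(I["side"],b)
    print(nm,A.round(1),na,B.round(1),nb,"tri",tri(A,B).round(4),"top@z",onz("top",A,z).round(4),"side@z",onz("side",B,z).round(4))
print(onz("top",[(200,110),(355,102),(360,176),(203,184)],.2).round(3))
c=[cv2.resize(I["top"][190:290,190:360],None,fx=4,fy=4,interpolation=2)]
cv2.imwrite("pics/c.png",c[0])
E
```

```text
wk [195.8 225.5] 57 [224.8 135.6] 41 tri [0.5161 0.1844 0.1902] top@z [[0.518  0.1859 0.187 ]] side@z [[0.5142 0.1851 0.187 ]]
rk [311.5 247.5] 52 [183.3 221.7] 50 tri [ 0.456  -0.1468  0.1907] top@z [[ 0.4578 -0.1463  0.187 ]] side@z [[ 0.4537 -0.1464  0.187 ]]Traceback (most recent call last):
  File "<stdin>", line 4, in <module>
  File "h.py", line 26, in blob
    i=1+np.argmin(np.hypot(*(c[1:]-r).T)+(s[1:,4]<15)*99); return c[i]+[x-r,y-r],s[i,4]
        ~~~~~~~~~^^^^^^^^^^^^^^^^^^^^^^^^^^^^^^^^^^^^^^^^
    return _wrapfunc(a, 'argmin', axis=axis, out=out, **kwds)
    return bound(*args, **kwds)
ValueError: attempt to get argmin of an empty sequence
```

Run:
```python
from h import *
I={n:cv2.imread(f"pics/{n}0.png") for n in("top","side")}
for nm,a,b in(("ws",(237,220),(224,169)),("rs",(332,215),(210,249))):
    try:
        A,na=blob(I["top"],a,7,110);B,nb=blob(I["side"],b,7,110)
        print(nm,A.round(1),na,B.round(1),nb,"tri",tri(A,B).round(4),"top@z",onz("top",A,.175).round(4),"side@z",onz("side",B,.175).round(4))
    except Exception as e: print(nm,e)
print(onz("top",[(200,110),(355,102),(360,176),(203,184)],.2).round(3))
c=cv2.resize(I["top"][190:290,190:350],None,fx=4,fy=4,interpolation=2)
d=cv2.resize(I["side"][120:270,150:250],None,fx=2.67,fy=2.67,interpolation=2)[:400,:160*0+160]
cv2.imwrite("pics/c.png",c)
s=I["side"];cv2.imwrite("pics/d.png",cv2.resize(s[125:275,140:260],None,fx=4,fy=4,interpolation=2))
```

```text
ws [236.2 220.4] 41 [224.1 171.4] 17 tri [0.5369 0.0714 0.1487] top@z [[0.5351 0.0704 0.175 ]] side@z [[0.5394 0.0573 0.175 ]]
rs [330.7 215.5] 41 [210.2 250.4] 16 tri [ 0.5536 -0.2095  0.151 ] top@z [[ 0.5517 -0.2047  0.175 ]] side@z [[ 0.5554 -0.2177  0.175 ]]
[[ 0.866  0.185  0.2  ]
 [ 0.893 -0.281  0.2  ]
 [ 0.665 -0.288  0.2  ]
 [ 0.638  0.168  0.2  ]]
```

View pics/c.png

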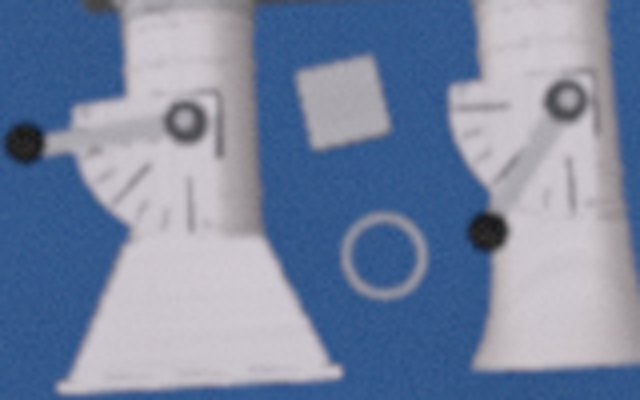

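View pics/d.png

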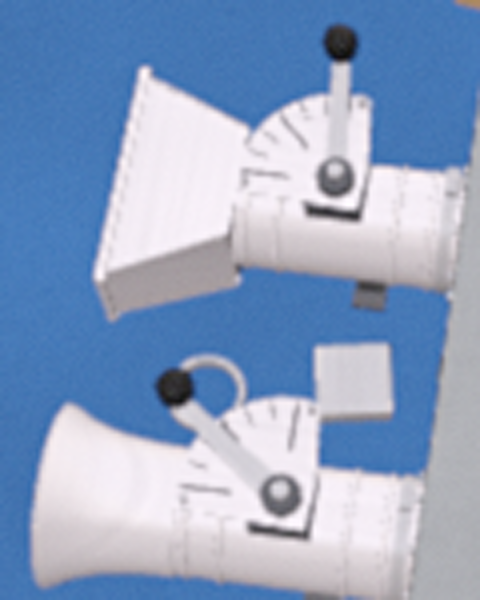

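The crops show the spindle bosses at top (236.1,219.9) and (331.1,214.6), and side (223.4,168.9) and (209.9,248.1). The 0, 45 and 90 degree marks are readable.

Run:
```python
from h import *
W=tri((236.1,219.9),(223.4,168.9));R=tri((331.1,214.6),(209.9,248.1))
kw=np.array([.5161,.1844]);kr=np.array([.456,-.1468])
print(W.round(4),R.round(4),np.linalg.norm((W-R)[:2]),np.linalg.norm(kw-W[:2]),np.linalg.norm(kr-R[:2]))
d=(W-R)[:2];th=np.arctan2(-d[0],d[1]);ex=np.array([np.cos(th),np.sin(th)]);ey=np.array([-ex[1],ex[0]])
print("heading deg",np.degrees(th))
for n,p,k in(("w",W[:2],kw),("r",R[:2],kr)):
    v=k-p; print(n,"lever deg",np.degrees(np.arctan2(-v@ex,v@ey)))
    for a in (0,45,60,90):
        a=np.radians(a);print(np.degrees(a).round(),(p+.115*(-np.sin(a)*ex+np.cos(a)*ey)).round(4))
```

```text
[0.5358 0.0702 0.1685] [ 0.5537 -0.2079  0.1696] 0.2787345748756348 0.11584284243460112 0.11520636189804512
heading deg 3.6818748610112744
w lever deg 6.087206365255464
0.0 [0.5284 0.185 ]
45.0 [0.4494 0.1462]
60.0 [0.4327 0.1212]
90.0 [0.421  0.0629]
r lever deg 54.27573491487948
0.0 [ 0.5463 -0.0932]
45.0 [ 0.4673 -0.132 ]
60.0 [ 0.4506 -0.1569]
90.0 [ 0.4389 -0.2153]
```

send_rows:
  motion: "0 -4 -4 -4 0; 0 -8 -8 -4 0; 0 -12 -13 -4 0; 0 -16 -17 -4 0; 0 -16 -17 -4 0"

```text
clock: 1.1
eef_pos: [0.2448, 0.2715, 0.2717]
tool_rot: [0.138, 0.99, 0.0, 0.0]
ft_force: [0.9, -0.7, 0.5]
grip_width: 0.0428
grasp_force: 0.0
```

send_rows:
  motion: "0 -4 -4 0 0; 0 -8 -8 0 0; 0 -12 -13 0 0; 0 -16 -17 0 0; 0 -16 -17 0 0"

```text
clock: 1.6
eef_pos: [0.3524, 0.0635, 0.2717]
tool_rot: [0.14, 0.99, 0.0, 0.001]
ft_force: [0.8, 1.2, 0.1]
grip_width: 0.0423
grasp_force: 0.0
```

send_rows:
  motion: "0 -4 -4 0 0; 0 -8 -8 0 0; 0 -12 -13 0 0.14; 0 -16 -17.5 0 0.28; 0 -16 -17.5 0 0.28"

```text
clock: 2.1
eef_pos: [0.4583, -0.149, 0.2713]
tool_rot: [0.277, 0.961, -0.0, 0.0]
ft_force: [0.1, 0.6, 0.9]
grip_width: 0.0428
grasp_force: 0.0
```

```bash
cat >> h.py <<'E'
from scipy.spatial.transform import Rotation as Ro
PW=np.array([.5358,.0702]);PR=np.array([.5537,-.2079]);TH=np.radians(3.68)
EX=np.array([np.cos(TH),np.sin(TH)]);EY=np.array([-EX[1],EX[0]])
def kn(p,a,r=.115,off=0):  # knob xy; off: along closing tangent
    a=np.radians(a);u=-np.sin(a)*EX+np.cos(a)*EY
    return p+r*u+off*np.array([u[1],-u[0]])
def st():
    o=bot.get_obs();print("t",o["clock"],"p",np.round(o["eef_pos"],4),"F",np.round(o["ft_force"],1),"w",round(o["grip_width"],4),"j",np.round(o["joint_pos"],2));return o
def go(o,xy,z,yaw=None):
    R=Ro.from_quat(o["tool_rot"]).as_matrix();y=np.degrees(np.arctan2(R[1,1],R[0,1]))
    print("cm",(R.T@(np.r_[xy,z]-o["eef_pos"])*100).round(2),"yaw",y.round(1),"twist",None if yaw is None else np.radians(y-yaw).round(3))
E
python3 -c "
from h import *
o=st();go(o,kn(PR,54.3),.172,3.68+54.3)"
```

```text
t 2.1 p [ 0.4583 -0.149   0.2713] F [0.1 0.6 0.9] w 0.0428 j [-0.31  0.19  0.04  1.42 -0.    0.25]
cm [0.29 0.06 9.93] yaw 57.8 twist -0.003
```

send_rows:
  motion: "0 0.3 0.05 3 0; 0 0.3 0.05 5 0; 0 0.3 0.05 7 0; 0 0.3 0.05 8.5 0; 0 0.3 0.05 9.9 0"

```text
clock: 2.6
eef_pos: [0.4549, -0.1441, 0.1714]
tool_rot: [0.275, 0.961, 0.0, -0.0]
ft_force: [0.5, 0.4, 0.4]
grip_width: 0.0427
grasp_force: 0.0
```

Run:
```python
from h import *
o=st()
for a in (48,40,32,24,16,8,0): go(o,kn(PR,a,off=.006),.172,3.68+a)
cv2.imwrite("pics/e.png",np.vstack([cv2.resize(vision.camera("side")[200:275,140:300],None,fx=4,fy=4,interpolation=2)[:,:,::-1],cv2.resize(vision.camera("top")[200:270,250:410],None,fx=4,fy=4,interpolation=2)[:,:,::-1]]))
```

```text
t 2.6 p [ 0.4549 -0.1441  0.1714] F [0.5 0.4 0.4] w 0.0427 j [-0.31  0.23 -0.17  1.17  0.    0.25]
cm [-0.4   1.68 -0.06] yaw 58.0 twist 0.111
cm [-0.77  3.25 -0.06] yaw 58.0 twist 0.25
cm [-1.35  4.74 -0.06] yaw 58.0 twist 0.39
cm [-2.14  6.14 -0.06] yaw 58.0 twist 0.53
cm [-3.11  7.42 -0.06] yaw 58.0 twist 0.669
cm [-4.26  8.55 -0.06] yaw 58.0 twist 0.809
cm [-5.55  9.51 -0.06] yaw 58.0 twist 0.949
```

View pics/e.png

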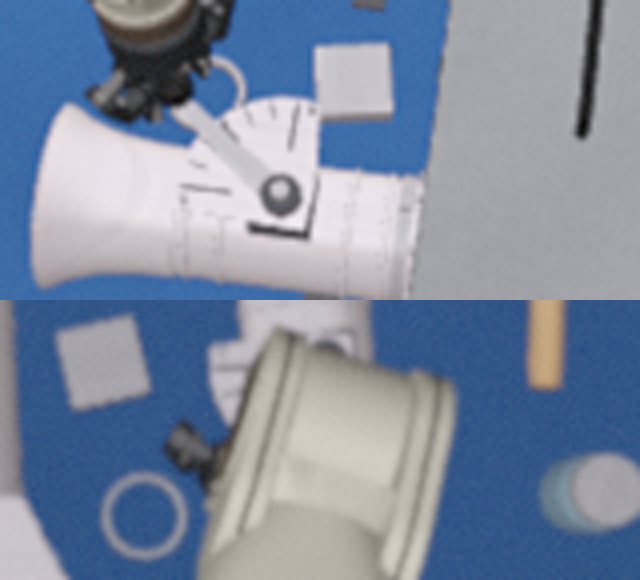

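The fingers straddle the round knob: in the side view it sits between the pads, and the forces are near zero. Sweeping it closed now.

send_rows:
  motion: "0 -0.2 0.9 0 0.05; 0 -0.4 1.7 0 0.11; 0 -0.55 2.45 0 0.18; 0 -0.77 3.25 0 0.25; 0 -1.05 4.0 0 0.32"

```text
clock: 3.2
eef_pos: [0.484, -0.1157, 0.1726]
tool_rot: [0.427, 0.904, -0.001, -0.001]
ft_force: [-3.6, -1.4, -0.2]
grip_width: 0.0426
grasp_force: 1.6
```

Run:
```python
from h import *
o=st()
for a in (32,28,24,20,16,12,8,4,0): go(o,kn(PR,a,off=.006),.172,3.68+a)
```

```text
t 3.2 p [ 0.484  -0.1157  0.1726] F [-3.6 -1.4 -0.2] w 0.0426 j [-0.23  0.27 -0.11  1.19 -0.    0.65]
cm [-0.11  0.88  0.05] yaw 39.5 twist 0.067
cm [-0.24  1.67  0.05] yaw 39.5 twist 0.137
cm [-0.42  2.46  0.05] yaw 39.5 twist 0.206
cm [-0.65  3.23  0.05] yaw 39.5 twist 0.276
cm [-0.93  3.98  0.04] yaw 39.5 twist 0.346
cm [-1.27  4.71  0.04] yaw 39.5 twist 0.416
cm [-1.66  5.41  0.04] yaw 39.5 twist 0.486
cm [-2.09  6.09  0.04] yaw 39.5 twist 0.555
cm [-2.58  6.73  0.03] yaw 39.5 twist 0.625
```

Contact at about 4 N, as expected.

send_rows:
  motion: "0 -0.1 0.9 0 0.07; 0 -0.25 1.7 0 0.14; 0 -0.4 2.45 0 0.21; 0 -0.65 3.2 0 0.28; 0 -0.95 4.0 0 0.35"

```text
clock: 3.7
eef_pos: [0.5208, -0.0971, 0.1725]
tool_rot: [0.577, 0.817, -0.001, -0.001]
ft_force: [-4.1, -0.7, -0.4]
grip_width: 0.0426
grasp_force: 1.7
```

Run:
```python
from h import *
o=st()
for a in (12,8,5,2,0,-2): go(o,kn(PR,a,off=.006),.172,3.68+a)
```

```text
t 3.7 p [ 0.5208 -0.0971  0.1725] F [-4.1 -0.7 -0.4] w 0.0426 j [-0.18  0.33 -0.02  1.22 -0.    1.05]
cm [-0.11  0.77  0.05] yaw 19.5 twist 0.066
cm [-0.23  1.56  0.05] yaw 19.5 twist 0.136
cm [-0.36  2.15  0.05] yaw 19.5 twist 0.188
cm [-0.52  2.73  0.05] yaw 19.5 twist 0.241
cm [-0.64  3.11  0.04] yaw 19.5 twist 0.276
cm [-0.78  3.49  0.04] yaw 19.5 twist 0.311
```

send_rows:
  motion: "0 -0.1 0.75 0 0.07; 0 -0.25 1.5 0 0.13; 0 -0.35 2.1 0 0.19; 0 -0.5 2.6 0 0.24; 0 -0.55 2.8 0 0.27"

```text
clock: 4.2
eef_pos: [0.5498, -0.093, 0.1726]
tool_rot: [0.681, 0.732, -0.001, -0.001]
ft_force: [-2.1, -1.0, -0.6]
grip_width: 0.0425
grasp_force: 1.2
```

send_rows:
  motion: "0 -0.02 0.1 0 0; 0 -0.04 0.2 0 0"

```text
clock: 4.4
eef_pos: [0.5519, -0.093, 0.1726]
tool_rot: [0.681, 0.733, -0.0, -0.001]
ft_force: [-2.5, 1.1, 0.5]
grip_width: 0.0432
grasp_force: 1.3
```

send_rows:
  motion: "0 0 0.1 0 0; 0 0 0.15 0 0; 0 0 0.2 0 0"

```text
clock: 4.7
eef_pos: [0.5531, -0.0931, 0.1724]
tool_rot: [0.681, 0.732, -0.001, -0.001]
ft_force: [-6.7, 2.5, 2.8]
grip_width: 0.0424
grasp_force: 3.2
```

send_rows:
  motion: "0 0 0.1 0 0; 0 0 0.2 0 0; 0 0 0.2 0 0"

```text
clock: 5.0
eef_pos: [0.5532, -0.0931, 0.1723]
tool_rot: [0.681, 0.732, -0.002, -0.002]
ft_force: [-10.5, 2.0, 5.2]
grip_width: 0.0428
grasp_force: 5.2
```

The lever is on its stop: force is rising while the position holds at x=0.553. Now centring the fingers and lifting clear.

send_rows:
  motion: "0 0 -0.9 0 0; 0 0 -0.9 0 0; 0 0 -0.9 -3 0; 0 0 -0.9 -6 0; 0 0 -0.9 -10 0"

```text
clock: 5.5
eef_pos: [0.5475, -0.094, 0.2724]
tool_rot: [0.681, 0.732, -0.0, -0.0]
ft_force: [1.0, -0.3, 0.0]
grip_width: 0.0425
grasp_force: 0.0
```

Run:
```python
from h import *
o=st();go(o,kn(PW,6.1),.272,3.68+6.1)
```

```text
t 5.5 p [ 0.5475 -0.094   0.2724] F [ 1.  -0.3  0. ] w 0.0425 j [-0.17  0.34  0.25  1.48 -0.    1.33]
cm [27.91 -1.09  0.04] yaw 4.2 twist -0.098
```

send_rows:
  motion: "0 5 0 0 0; 0 10 0 0 0; 0 15 -0.5 0 0; 0 20 -1 0 0; 0 24 -1.1 0 -0.1"

```text
clock: 6.0
eef_pos: [0.5192, 0.1473, 0.2731]
tool_rot: [0.642, 0.767, 0.001, 0.001]
ft_force: [1.5, -1.0, -0.3]
grip_width: 0.0427
grasp_force: 0.0
```

Run:
```python
from h import *
o=st();go(o,kn(PW,6.1),.172,3.68+6.1)
t=vision.camera("top");s=vision.camera("side");cv2.imwrite("pics/t1.png",t[:,:,::-1])
g=kn(PR,0);print(proj("top",[*g,.19]),proj("side",[*g,.19]))
cv2.imwrite("pics/f.png",np.vstack([cv2.resize(s[190:270,140:300],None,fx=4,fy=4,interpolation=2)[:,:,::-1],cv2.resize(t[195:260,250:410],None,fx=4,fy=4,interpolation=2)[:,:,::-1]]))
```

```text
t 6.0 p [0.5192 0.1473 0.2731] F [ 1.5 -1.  -0.3] w 0.0427 j [0.28 0.31 0.2  1.46 0.   1.67]
cm [ 3.61  0.31 10.11] yaw 10.1 twist 0.006
[[292.66754353 216.33751997]] [[215.93845623 211.27027215]]
```

View pics/f.png

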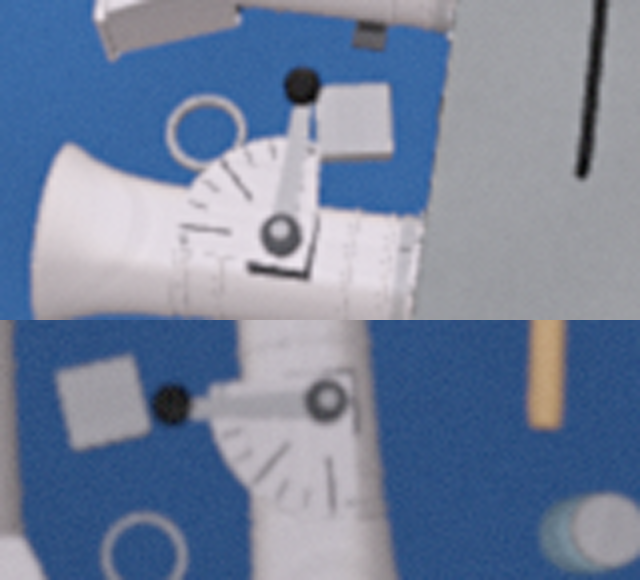

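The round lever now covers its 0 mark, with the knob at top (292.7,216) and side (215.5,211.5), matching the prediction for 0 degrees. Next is the wide lever.

send_rows:
  motion: "0 3.6 0.3 0 0; 0 3.6 0.3 3 0; 0 3.6 0.3 6 0; 0 3.6 0.3 8.5 0; 0 3.6 0.3 10.1 0"

```text
clock: 6.6
eef_pos: [0.5158, 0.18, 0.1695]
tool_rot: [0.644, 0.765, -0.0, 0.0]
ft_force: [0.6, -0.1, 0.3]
grip_width: 0.0426
grasp_force: 0.0
```

Run:
```python
from h import *
o=st()
for a in (8,12,16,20,24,28,32,36,40,43): go(o,kn(PW,a,off=-.006),.172,3.68+a)
```

```text
t 6.6 p [0.5158 0.18   0.1695] F [ 0.6 -0.1  0.3] w 0.0426 j [ 0.34  0.37  0.01  1.22 -0.    1.73]
cm [ 0.32 -0.87 -0.25] yaw 9.9 twist -0.032
cm [ 0.22 -1.67 -0.25] yaw 9.9 twist -0.102
cm [ 0.07 -2.46 -0.25] yaw 9.9 twist -0.172
cm [-0.14 -3.24 -0.25] yaw 9.9 twist -0.241
cm [-0.39 -4.   -0.25] yaw 9.9 twist -0.311
cm [-0.71 -4.74 -0.25] yaw 9.9 twist -0.381
cm [-1.07 -5.46 -0.25] yaw 9.9 twist -0.451
cm [-1.48 -6.15 -0.25] yaw 9.9 twist -0.521
cm [-1.94 -6.81 -0.25] yaw 9.9 twist -0.59
cm [-2.31 -7.28 -0.25] yaw 9.9 twist -0.643
```

send_rows:
  motion: "0 0.3 -0.85 -0.2 -0.03; 0 0.2 -1.65 -0.25 -0.1; 0 0.05 -2.45 -0.25 -0.17; 0 -0.15 -3.25 -0.25 -0.24; 0 -0.4 -4 -0.25 -0.31"

```text
clock: 7.1
eef_pos: [0.4786, 0.1702, 0.1757]
tool_rot: [0.516, 0.857, 0.002, 0.002]
ft_force: [2.2, 1.2, -2.2]
grip_width: 0.0429
grasp_force: 1.5
```

Run:
```python
from h import *
o=st()
for a in (26,29,32,35,38,40,42,43): go(o,kn(PW,a,off=-.006),.172,3.68+a)
```

```text
t 7.1 p [0.4786 0.1702 0.1757] F [ 2.2  1.2 -2.2] w 0.0429 j [ 0.34  0.28 -0.09  1.2  -0.    1.43]
cm [-0.04 -0.58  0.37] yaw 27.9 twist -0.032
cm [-0.1  -1.18  0.36] yaw 27.9 twist -0.084
cm [-0.2  -1.78  0.36] yaw 27.9 twist -0.136
cm [-0.33 -2.37  0.36] yaw 27.9 twist -0.189
cm [-0.49 -2.95  0.35] yaw 27.9 twist -0.241
cm [-0.61 -3.33  0.35] yaw 27.9 twist -0.276
cm [-0.75 -3.71  0.35] yaw 27.9 twist -0.311
cm [-0.82 -3.9   0.35] yaw 27.9 twist -0.328
```

send_rows:
  motion: "0 -0.05 -0.6 0.1 -0.03; 0 -0.1 -1.2 0.2 -0.08; 0 -0.2 -1.8 0.2 -0.14; 0 -0.33 -2.4 0.2 -0.19; 0 -0.49 -2.95 0.2 -0.24"

```text
clock: 7.6
eef_pos: [0.4554, 0.1525, 0.1746]
tool_rot: [0.41, 0.912, 0.003, 0.003]
ft_force: [2.4, 1.4, 1.0]
grip_width: 0.0424
grasp_force: 1.4
```

send_rows:
  motion: "0 -0.06 -0.2 0 -0.03; 0 -0.12 -0.4 0 -0.04; 0 -0.12 -0.4 0 -0.04"

```text
clock: 7.9
eef_pos: [0.4521, 0.1486, 0.1735]
tool_rot: [0.393, 0.919, 0.001, 0.002]
ft_force: [1.4, 0.7, 1.8]
grip_width: 0.0422
grasp_force: 1.1
```

Run:
```python
from h import *
o=st()
for a in (40,42,43,44,45): go(o,kn(PW,a,off=-.006),.172,3.68+a)
s=vision.camera("side");B,n=blob(s,(205,143),14);print(B,n);print([proj("side",[*kn(PW,a),.19]).round(1).tolist() for a in(40,42,45)])
cv2.imwrite("pics/g.png",cv2.resize(s[125:195,160:260],None,fx=6,fy=6,interpolation=2)[:,:,::-1])
```

```text
t 7.9 p [0.4521 0.1486 0.1735] F [1.4 0.7 1.8] w 0.0422 j [ 0.32  0.22 -0.17  1.17  0.    1.13]
cm [0.05 0.03 0.15] yaw 43.7 twist 0.0
cm [ 0.02 -0.37  0.15] yaw 43.7 twist -0.034
cm [ 0.   -0.57  0.15] yaw 43.7 twist -0.052
cm [-0.02 -0.77  0.15] yaw 43.7 twist -0.069
cm [-0.05 -0.97  0.15] yaw 43.7 twist -0.087
[201.99604743 135.3201581 ] 253
[[[206.0, 140.2]], [[205.0, 140.7]], [[203.5, 141.7]]]
```

View pics/g.png

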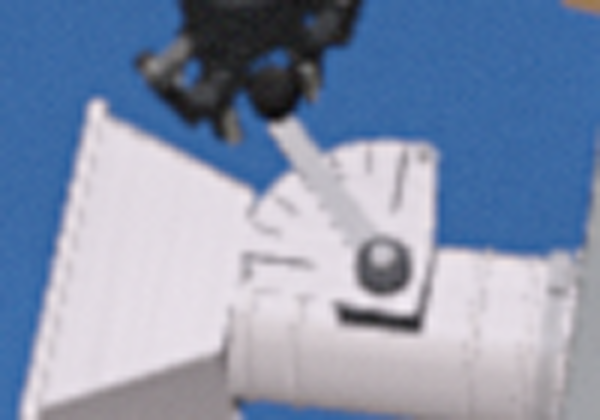

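The knob is at about (206,140.3), matching the prediction for 40 degrees. 5 degrees remain.

send_rows:
  motion: "0 0 -0.3 0 -0.03; 0 -0.02 -0.6 0 -0.06; 0 -0.03 -0.85 0 -0.08; 0 -0.04 -0.95 0 -0.08; 0 -0.04 -0.95 0 -0.08"

```text
clock: 8.45
eef_pos: [0.4444, 0.1414, 0.1719]
tool_rot: [0.356, 0.934, 0.0, 0.0]
ft_force: [2.4, 0.6, 1.3]
grip_width: 0.0426
grasp_force: 0.9
```

send_rows:
  motion: "0 0 0.6 0 0; 0 0 0.6 0 0; 0 0 0.6 -3 0; 0 0 0.6 -6 0; 0 0 0.6 -9 0"

```text
clock: 8.95
eef_pos: [0.4474, 0.1458, 0.262]
tool_rot: [0.356, 0.935, -0.001, -0.001]
ft_force: [0.2, 0.6, -1.2]
grip_width: 0.0426
grasp_force: 0.0
```

send_rows:
  motion: "0 0 0 -3 0; 0 4 4 -3 0; 0 8 8 -3 0; 0 12 12 -3 0; 0 12 12 -3 0"

```text
clock: 9.45
eef_pos: [0.4374, 0.3189, 0.2907]
tool_rot: [0.354, 0.935, -0.0, -0.001]
ft_force: [0.6, -0.2, 1.3]
grip_width: 0.0427
grasp_force: 0.0
```

Run:
```python
from h import *
o=st()
t=vision.camera("top");s=vision.camera("side")
g=kn(PW,45)
print(proj("top",[*g,.19]),proj("side",[*g,.19]))
cv2.imwrite("pics/i.png",np.vstack([cv2.resize(x,(640,300),interpolation=2)[:,:,::-1] for x in(s[125:200,140:300],t[205:260,175:175+117])]))
```

```text
t 9.45 p [0.4374 0.3189 0.2907] F [ 0.6 -0.2  1.3] w 0.0427 j [0.63 0.31 0.25 1.51 0.   1.35]
[[208.62261572 249.49864695]] [[203.47408067 141.65149815]]
```

View pics/i.png

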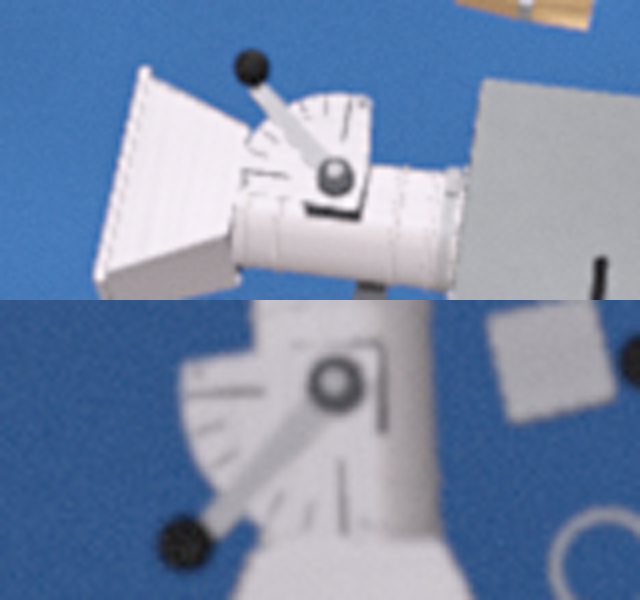

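The wide lever now covers its 45 degree mark, with the knob at about side (203,142) and top (208.6,249.5). I'll put numbers on both levers, using the round lever at its stop as the reference for 0.

Run:
```python
from h import *
W=[];R=[]
for i in range(4):
    t=vision.camera("top");s=vision.camera("side")
    W.append(tri(blob(t,(208,249))[0],blob(s,(203,142))[0]));R.append(tri(blob(t,(292,216))[0],blob(s,(216,211))[0]))
for n,p,k in(("w",PW,np.mean(W,0)),("r",PR,np.mean(R,0))):
    v=k[:2]-p;print(n,k.round(4),np.linalg.norm(v).round(4),np.degrees(np.arctan2(-v@EX,v@EY)).round(2))
```

```text
w [0.4484 0.1455 0.1911] 0.1154 45.58
r [ 0.5457 -0.0935  0.1917] 0.1146 0.32
```

```bash
python3 -c "
from h import *
print(workorder.job_done())"
```

```text
the job is handed in; nothing more can be done
None
```

The round hood's damper is closed against its stop and the wide hood's damper is at 45 degrees (cameras read 45.6, or 45.3 relative to the closed lever); both levers stand free, no loose things were touched, and the job was handed in at about 10 s of the 64 s allowed.

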